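# Put the jade pieces back on their own stands

## Task

The three jade pieces on the work mat stand on one another's display stands. Put each on the stand of its own shape: the round piece on the round stand, the square seal on the square stand, the long tablet on the oblong stand, each upright, centred, and turned in line with its stand (sides parallel); the grey slate tile is a free spot to park a piece on the way. Do not tip or drop the jade, and leave the blue ink dish and the two rough stones where they are.

Things in the scene. Friction and masses are not known exactly. Their poses are not given: they have to be found in the camera images.
- round_jade: pale green polished jade, loose, 0.16 to 0.37 kg; a plain upright disc, 48 mm diameter, 42 mm high, flat top; origin at the centre of its underside, z up. It starts on one of the wrong stands.
- seal: pale green polished jade, loose, 0.16 to 0.37 kg; a square upright seal block, 40 x 40 mm and 58 mm high, with a small round knob (30 mm wide at its foot, 12 mm high) on top, 70 mm in all; origin at the centre of its underside, z up, x and y square to its sides. It starts on one of the wrong stands.
- tablet: pale green polished jade, loose, 0.16 to 0.37 kg; a plain oblong block standing on its long narrow side, 72 mm long (its x), 30 mm wide (its y), 46 mm high; origin at the centre of its underside, z up. It starts on one of the wrong stands.
- round_stand: Round stand, 96 mm diameter: dark red-brown wood, flat top 18 mm above the desk, fixed to the desk; origin at the centre of its underside, on the desk; z up; home of the round piece.
- square_stand: Square stand, 88 x 88 mm: dark red-brown wood, flat top 18 mm above the desk, fixed to the desk; origin at the centre of its underside, on the desk; z up; x and y square to its sides; home of the seal.
- oblong_stand: Oblong stand, 126 mm (its x) x 66 mm (its y): dark red-brown wood, flat top 18 mm above the desk, fixed to the desk; origin at the centre of its underside, on the desk; z up; home of the tablet, whose length must lie along the stand's length.
- tile: Grey slate tile, 110 x 110 mm, flat top 5 mm above the desk, fixed, empty at the start: the free spot; origin at the centre of its underside, z up.
- dish: Small blue ceramic ink dish, 64 mm wide at the rim, 26 mm high, loose; not to be moved. Origin at the centre of its underside.
- rough_dark: Rough stone, dark grey-brown, about 80 mm across and 45 mm high, loose; not to be moved. Origin at the centre of its underside.
- rough_light: Rough stone, light tan, about 70 mm across and 40 mm high, loose; not to be moved. Origin at the centre of its underside.
Mind the look-alikes: they are no part of the job. What is shaped like the square_stand but orange, pink or yellow is not meant.

How it is judged:
By the outcome, as a careful person would: the job done as asked, in the order asked, and still so for the second after the job is handed in, with the robot touching nothing.
It also fails if it takes over 99 s, if anything falls off the work surface, if the arm or the gripper's body presses on something with over 40 N, if the wrist force passes 120 N, or if a joint passes its speed limit or range.

## Robot

A 6-joint arm with a two-finger parallel gripper is mounted at the origin on the work surface. World frame = base frame: x ahead of the robot, y to its left, z up, the work surface at z = 0. Lengths are in m, angles in rad, forces in N, time in s.
With the tool pointing down it reaches from about 0.3 to 0.875 m from the base axis. Payload 6.4 kg.
Tool frame: the origin (TCP) lies midway between the tips of the shut fingers; the grasp point (between the pads) lies 19 mm behind it (ctrl.pinch_z is the distance from the TCP to the grasp point, in m); z points along the fingers, y is the line along which they close (so a half turn about z gives the same grasp; the last joint's range is limited). The gripper opens to 85 mm and grips with 20 to 120 N. Pads are 22 mm wide; open, the fingers measure 114 mm over their backs; the gripper's body (76 mm by 85 mm) begins 54 mm behind the grasp point. The pads swing forward as they close: fully open they stand 13 mm farther back than shut.
Start: joints at [-1.423, 0.181, 1.607, -0, 1.354, -0.206], TCP at [0.199, -0.539, 0.231] pointing down, gripper open.
Joint ranges: [-2.99, 2.99], [-0.89, 2.07], [0.3, 2.58], [-1.14, 4.28], [0, 2.63], [-3.12, 3.12]. Speed limits (rad/s): [2.57, 2.57, 3.01, 3.14, 3.14, 3.14].

## Interface

Orientations are given as a unit quaternion [w, x, y, z].
In Python, from bench import ctrl gives the robot as it stands.
- The arm moves only by the tool apply_moves, never from a script. Its argument "moves" is a list of rows, each an object with "jaw": the opening, from 0 (shut) to 1 (fully open); "offset": the shift along the tool's x, y, z in mm, a list of three; "rot": the turn, a rotation vector about the tool's x, y, z in degrees, a list of three. In form: [{"jaw": jaw, "offset": [dx, dy, dz], "rot": [ax, ay, az]}, ...]. A call has exactly 5 rows; each row shifts and turns the commanded pose from where the row before left it, along the tool's axes as they then stand; what a row does not reach is not made up. A row lasts 1/8 s, in which the tool goes at most 62.5 mm and 10.7 degrees, less where a joint would pass 70% of its speed; a pose out of reach is approached as far as the arm can. A call is refused whole if a number of a shift passes 62.5 or a number of a turn 10.7, either way. A call with a gripper value outside its range is refused whole. The fingers move at their own pace and stop on an object; the grip force is fixed at half the most. Time passes only in rows, so rows that do not move let the fingers close, or fill a call up. It gives the time, the measured TCP pose, the force, the opening and the grip force at its end, in the units of the state.
- ctrl.get_obs(): the state, without advancing time (a new reading comes with each control period).
- ctrl.camera(name): name is "scene" or "top" or "wrist"; returns (picture, depth): 384x512x3 uint8, red, green, blue; 384x512 float32, m along the optical axis (not along the pixel's ray), 0 where there is no reading.
- ctrl.camera_params(name): a dict with "K" (3x3 intrinsics, pixels), "dist" ([k1, k2, p1, p2, k3] as OpenCV has them; the pictures are not rectified), "cam_to_world" (4x4, takes a point from camera to world coordinates); the wrist camera has in their place "mount" (4x4, takes a point from camera to tool coordinates, whose origin is the TCP and whose axes are the flange's). Camera axes: x right, y down, z forward; pixel columns grow to the right and rows downward; lengths in m; the calibration is good to about 2 mm. A picture is of the moment at which its call begins: read the wrist's pose just before it. camera_params takes no time and is no camera call.
- ctrl.hand_in(): hands the job in; it is judged then, once.
Trained networks look in the newest picture that a camera, given by its name, has taken for a name from the list of things; names that differ only in an ending like _2 or _b are one class to them, and where a whole thing is asked for, a point or a joint stands for the part that bears it (a point fixed in the world has none). Each returns a list of dicts, best first, with "score" (0 to 1); they miss things now and then, are a little off and sometimes report something else, mostly with a low value. They report only what shows in the picture. A call takes as long as a camera call. They do not tell look-alikes from the thing itself.
- ctrl.outline_of(camera, target): "region" (384x512 bool, what is visible of it) and "position" ([column, row] in pixels, amid what is visible of it).
The state is a dict: "time_s": time; "q": joint angles; "dq": joint speeds; "joint_efforts": joint torques, N m; "eef_pos": TCP position; "eef_rot": TCP orientation; "wrist_force": force on the tool from outside, world axes, zero at the start; "torque": the same for the moment, N m; "opening": opening from 0.0 (shut) to 1.0 (fully open); "grasp_force": force on a finger pad.
Only numpy, scipy, OpenCV 4.12 (cv2) and the standard library are available. Lean on these libraries where they do the work, as an engineer would, in place of code of your own. Each camera call takes 0.05 s, during which the arm holds its last target. There are 200 camera calls.

## Working session

There is one attempt and no reset: what is moved stays moved. The work goes in short steps, Python scripts to look and compute and a tool call to move; the robot and the scene stay as the last step left them, time stands still between calls to the robot, and variables do not carry over. Pictures are saved under pics/ and viewed, at most 14 in all, crops included, and the job is handed in when it is done.

Besides the shell and the picture viewer there is one more tool, called in YAML: its name, and indented under it one key for each argument. apply_moves: Moves the arm, as the interface text tells. Its arguments: {"type":"object","properties":{"moves":{"type":"array"}},"required":["moves"]}

```bash
ls; mkdir -p pics; python3 - <<'E'
from bench import ctrl
import cv2,numpy as np
o=ctrl.get_obs();print({k:np.round(v,3).tolist() for k,v in o.items()})
ims=[]
for c in("top","scene"):
    p,d=ctrl.camera(c); cv2.imwrite(f"pics/{c}0.png",cv2.resize(p[...,::-1],(768,576)))
    pr=ctrl.camera_params(c);print(c,np.round(pr["K"],1).tolist(),np.round(pr["dist"],3),np.round(pr["cam_to_world"],3).tolist())
print(ctrl.camera_params("wrist"), ctrl.pinch_z)
E
```

```text
pics
{'time_s': 0.0, 'q': [-1.423, 0.182, 1.608, 0.0, 1.354, -0.206], 'dq': [0.001, 0.0, -0.001, 0.0, 0.0, 0.002], 'joint_efforts': [-0.001, -44.488, -35.134, -0.0, 0.009, -0.0], 'eef_pos': [0.199, -0.539, 0.23], 'eef_rot': [-0.001, 0.984, 0.176, 0.0], 'wrist_force': [0.812, 0.068, 0.423], 'torque': [-0.018, -0.027, -0.016], 'grasp_force': 0.0, 'opening': 1.001}
top [[470.3, 0.0, 251.1], [0.0, 470.3, 179.9], [0.0, 0.0, 1.0]] [-0.062  0.     0.     0.     0.   ] [[0.008, -0.982, 0.187, 0.168], [-1.0, -0.01, -0.006, -0.08], [0.008, -0.187, -0.982, 1.591], [0.0, 0.0, 0.0, 1.0]]
scene [[414.5, 0.0, 250.7], [0.0, 414.5, 193.3], [0.0, 0.0, 1.0]] [0.048 0.    0.    0.    0.   ] [[-0.571, 0.556, -0.604, 1.16], [0.821, 0.388, -0.419, 0.405], [0.002, -0.735, -0.678, 0.832], [0.0, 0.0, 0.0, 1.0]]
{'K': array([[341.94721919,   0.        , 255.88786246],
       [  0.        , 341.94721919, 192.78777849],
       [  0.        ,   0.        ,   1.        ]]), 'dist': array([-0.08653702,  0.        ,  0.        ,  0.        ,  0.        ]), 'mount': array([[-7.65281415e-04, -9.57847524e-01, -2.87276062e-01,
         7.32989211e-02],
       [ 9.99998465e-01, -2.80212100e-04, -1.72962470e-03,
         1.34751522e-03],
       [ 1.57621851e-03, -2.87276944e-01,  9.57846268e-01,
        -1.41359073e-01],
       [ 0.00000000e+00,  0.00000000e+00,  0.00000000e+00,
         1.00000000e+00]])} 0.0187
```

View pics/top0.png

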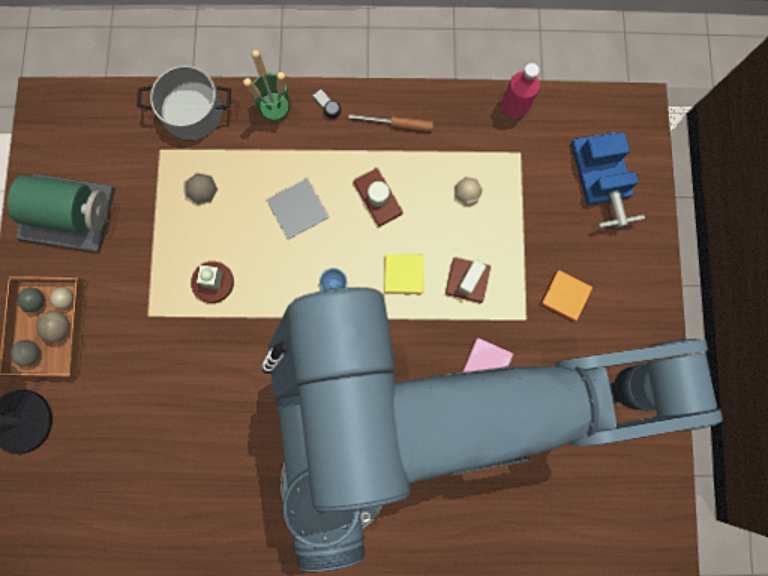

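View pics/scene0.png

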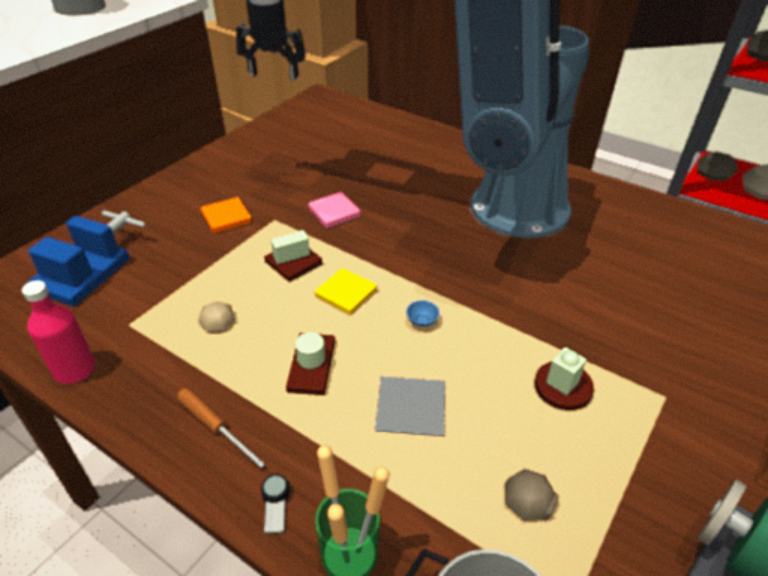

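The top view (768×576 scale) shows the round jade on the oblong stand (378,197), the tablet on the square stand (468,280), the seal on the round stand (212,282), the tile at (297,208) and the dish at (333,280). There are three square look-alikes: yellow (404,273), orange (567,295) and pink (487,357). The dark red-brown one at (468,280) is the real square stand, since it is wood and carries jade.

```bash
cat > h.py <<'E'
from bench import ctrl
import cv2,numpy as np
from scipy.spatial.transform import Rotation as R
def T(o):
    M=np.eye(4); q=o["eef_rot"]; M[:3,:3]=R.from_quat([q[1],q[2],q[3],q[0]]).as_matrix(); M[:3,3]=o["eef_pos"]; return M
def look(c):
    o=ctrl.get_obs(); p,d=ctrl.camera(c); pr=ctrl.camera_params(c)
    M=T(o)@pr["mount"] if c=="wrist" else pr["cam_to_world"]
    return p,d,pr["K"],pr["dist"],M
TOP=dict(round_jade=.042,seal=.058,tablet=.046)
def rays(v,pix):
    n=cv2.undistortPoints(np.float64(pix).reshape(-1,1,2),v[2],v[3]).reshape(-1,2)
    return np.c_[n,np.ones(len(n))]
def plane(v,pix,z):
    r=rays(v,pix)@v[4][:3,:3].T; c=v[4][:3,3]
    return (c+r*((z-c[2])/r[:,2])[:,None])
def cloud(v,reg):
    ys,xs=np.nonzero(reg&(v[1]>0)); pix=np.c_[xs,ys]
    P=(rays(v,pix)*v[1][ys,xs][:,None])@v[4][:3,:3].T+v[4][:3,3]
    return pix,P
def find(v,c,name,ztop,tol=.006,best=True):
    """list of (score, centre xy, (w,h), angle deg, nominal z) of a flat top at ztop"""
    out=[]
    for r in ctrl.outline_of(c,name):
        pix,P=cloud(v,r["region"])
        k=abs(P[:,2]-ztop)<tol
        if k.sum()<8: out.append((round(r["score"],2),np.round(r["position"]).tolist(),"few",np.round(np.median(P,0),3).tolist() if len(P) else None)); continue
        m=np.zeros(v[1].shape,np.uint8); m[pix[k][:,1],pix[k][:,0]]=1
        n,l,s,_=cv2.connectedComponentsWithStats(m); 
        q=plane(v,pix[k],ztop)
        (cx,cy),(w,h),a=cv2.minAreaRect(np.float32(q[:,:2]*1000))
        if w<h: w,h,a=h,w,a-90
        out.append((round(r["score"],2),np.round(r["position"]).tolist(),(round(cx,1),round(cy,1)),(round(w,1),round(h,1)),round((a+90)%180-90,1),round(float(np.median(P[k][:,2]))*1000,1)))
    return out
E
python3 - <<'E'
from h import *
v=look("top")
for n,z in dict(round_jade=.06,seal=.076,tablet=.064,round_stand=.018,square_stand=.018,oblong_stand=.018,tile=.005,dish=.026,rough_dark=.03,rough_light=.03).items():
    print(n,find(v,"top",n,z,.008 if n[:3] not in("dis","rou") else .02))
E
```

```text
round_jade [(0.49, [249.0, 129.0], (638.0, -92.9), (49.4, 44.1), 0.6, 60.1)]
seal [(0.77, [138.0, 186.0], (441.6, 280.6), (39.4, 37.0), 82.4, 76.6)]
tablet [(0.68, [317.0, 185.0], (447.3, -301.3), (71.3, 29.4), -27.0, 64.1)]
round_stand [(0.71, [146.0, 188.0], (435.7, 282.4), (101.7, 92.8), 46.7, 17.8)]
square_stand [(0.97, [322.0, 237.0], (263.3, -336.4), (87.2, 81.1), 66.4, 18.6), (0.85, [272.0, 184.0], (462.3, -152.7), (86.8, 85.5), 0.3, 19.2), (0.69, [378.0, 194.0], (414.3, -520.8), (90.0, 89.1), -28.0, 18.3), (0.63, [307.0, 186.0], (448.5, -297.7), (88.7, 88.5), 76.3, 18.2)]
oblong_stand [(0.68, [249.0, 135.0], (642.4, -91.3), (127.7, 66.9), 29.8, 18.3), (0.29, [132.0, 124.0], (653.5, 324.1), (71.4, 56.4), 85.8, 23.3)]
tile [(0.86, [196.0, 134.0], (617.3, 97.5), (114.8, 112.5), 29.1, 5.1)]
dish [(0.5, [221.0, 185.0], (447.1, 8.3), (60.8, 48.0), -88.7, 17.2)]
rough_dark [(0.8, [133.0, 123.0], (652.5, 321.0), (70.5, 61.4), -89.6, 36.0), (0.42, [315.0, 184.0], (433.5, -284.9), (42.0, 18.1), 13.1, 41.1)]
rough_light [(0.78, [311.0, 127.0], (655.5, -298.4), (57.7, 56.9), -37.7, 32.4), (0.35, [316.0, 184.0], (445.7, -302.3), (73.2, 31.9), -29.4, 26.3)]
```

apply_moves:
  moves:
    - {"jaw":1,"offset":[40,-19,2],"rot":[0,0,0]}
    - {"jaw":1,"offset":[52,-24,3],"rot":[0,0,0]}
    - {"jaw":1,"offset":[52,-24,3],"rot":[0,0,0]}
    - {"jaw":1,"offset":[52,-24,3],"rot":[0,0,0]}
    - {"jaw":1,"offset":[52,-24,3],"rot":[0,0,0]}

```text
time_s: 1.27
eef_pos: [0.3932, -0.3443, 0.2175]
eef_rot: [0.0, 0.984, 0.176, 0.0]
wrist_force: [-0.2, -0.1, 0.3]
opening: 1.0
grasp_force: 0.0
```

apply_moves:
  moves:
    - {"jaw":1,"offset":[52,-24,3],"rot":[0,0,0]}
    - {"jaw":1,"offset":[52,-25,3],"rot":[0,0,0]}
    - {"jaw":1,"offset":[52,-25,3],"rot":[0,0,0]}
    - {"jaw":1,"offset":[52,-25,3],"rot":[0,0,0]}
    - {"jaw":1,"offset":[52,-25,3],"rot":[0,0,0]}

```text
time_s: 1.9
eef_pos: [0.5943, -0.1377, 0.2024]
eef_rot: [0.0, 0.984, 0.176, 0.0]
wrist_force: [0.7, -0.7, -0.0]
opening: 0.997
grasp_force: 0.0
```

apply_moves:
  moves:
    - {"jaw":1,"offset":[40,-19,2],"rot":[0,0,0]}
    - {"jaw":1,"offset":[18,-9,0],"rot":[0,0,0]}
    - {"jaw":1,"offset":[0,0,0],"rot":[0,0,0]}
    - {"jaw":1,"offset":[0,0,0],"rot":[0,0,0]}
    - {"jaw":1,"offset":[0,0,0],"rot":[0,0,0]}

```text
time_s: 2.52
eef_pos: [0.637, -0.0942, 0.2005]
eef_rot: [0.0, 0.985, 0.175, -0.0]
wrist_force: [-0.7, -0.3, -0.5]
opening: 0.999
grasp_force: 0.0
```

```bash
cat >> h.py <<'E'
def go(x,y,z,yaw=None):
    """print tool-frame shift (mm) to world target (mm) and yaw turn az (deg)"""
    M=T(ctrl.get_obs()); d=np.array([x,y,z])/1000-M[:3,3]
    psi=np.degrees(np.arctan2(M[1,0],M[0,0]))
    print("pos",np.round(M[:3,3]*1000,1),"yaw",round(psi,1),"tilt",np.round(M[:2,2],3),"shift",np.round(M[:3,:3].T@d*1000,1),"az",None if yaw is None else round(-((yaw-psi+90)%180-90),1))
Z=dict(round_jade=.06,seal=.076,tablet=.064,round_stand=.018,square_stand=.018,oblong_stand=.018,tile=.005)
def wl(names,pic=None,tol=.005,dz={}):
    v=look("wrist")
    if pic: cv2.imwrite(f"pics/{pic}.png",v[0][...,::-1])
    for n in names: print(n,find(v,"wrist",n,Z[n]+dz.get(n,0),tol))
    return v
E
python3 - <<'E'
from h import *
wl(["round_jade","oblong_stand","tile"],"w1")
go(638,-93,26)
E
```

```text
round_jade [(0.6, [254.0, 170.0], (643.7, -91.9), (46.0, 45.8), 20.1, 58.6), (0.17, [255.0, 141.0], (639.5, -94.1), (45.5, 27.6), -66.4, 57.4)]
oblong_stand [(0.97, [255.0, 142.0], (644.9, -90.9), (124.0, 65.1), 29.6, 16.7)]
tile [(0.56, [74.0, 120.0], (617.7, 94.8), (112.9, 110.6), -60.3, 4.0)]
pos [637.4 -93.6 200.5] yaw 20.2 tilt [ 0. -0.] shift [  0.7  -0.4 174.5] az None
```

View pics/w1.png

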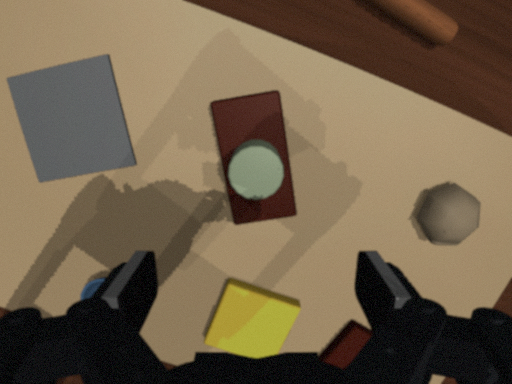

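The wrist view shows the round jade at (255,170) on the oblong stand (255,155), the tile at (75,120) and the yellow look-alike at (253,318). I'll pick up the round piece first.

apply_moves:
  moves:
    - {"jaw":1,"offset":[5,0,40],"rot":[0,0,0]}
    - {"jaw":1,"offset":[0,0,50],"rot":[0,0,0]}
    - {"jaw":1,"offset":[0,0,40],"rot":[0,0,0]}
    - {"jaw":1,"offset":[0,0,30],"rot":[0,0,0]}
    - {"jaw":1,"offset":[0,0,20],"rot":[0,0,0]}

```text
time_s: 3.35
eef_pos: [0.6415, -0.0911, 0.0186]
eef_rot: [-0.0, 0.984, 0.176, -0.001]
wrist_force: [0.4, 0.6, -0.2]
opening: 1.0
grasp_force: 0.0
```

apply_moves:
  moves:
    - {"jaw":1,"offset":[0,0,0],"rot":[0,0,0]}
    - {"jaw":0.4,"offset":[0,0,0],"rot":[0,0,0]}
    - {"jaw":0.3,"offset":[0,0,0],"rot":[0,0,0]}
    - {"jaw":0.2,"offset":[0,0,0],"rot":[0,0,0]}
    - {"jaw":0,"offset":[0,0,0],"rot":[0,0,0]}

```text
time_s: 3.98
eef_pos: [0.6438, -0.0916, 0.0223]
eef_rot: [0.001, 0.984, 0.176, 0.001]
wrist_force: [-0.4, -0.8, 6.2]
opening: 0.552
grasp_force: 61.9
```

apply_moves:
  moves:
    - {"jaw":0,"offset":[0,0,-8],"rot":[0,0,0]}
    - {"jaw":0,"offset":[0,0,-16],"rot":[0,0,0]}
    - {"jaw":0,"offset":[0,0,-16],"rot":[0,0,0]}
    - {"jaw":0,"offset":[5,-22,0],"rot":[0,0,0]}
    - {"jaw":0,"offset":[8,-38,0],"rot":[0,0,0]}

```text
time_s: 4.6
eef_pos: [0.6338, -0.0298, 0.0608]
eef_rot: [0.0, 0.985, 0.175, 0.0]
wrist_force: [-0.5, 1.3, -2.3]
opening: 0.546
grasp_force: 61.9
```

apply_moves:
  moves:
    - {"jaw":0,"offset":[9,-40,0],"rot":[0,0,0]}
    - {"jaw":0,"offset":[9,-40,0],"rot":[0,0,0]}
    - {"jaw":0,"offset":[7,-30,0],"rot":[0,0,0]}
    - {"jaw":0,"offset":[3,-15,15],"rot":[0,0,0]}
    - {"jaw":0,"offset":[0,0,22],"rot":[0,0,0]}

```text
time_s: 5.22
eef_pos: [0.6165, 0.0978, 0.0223]
eef_rot: [0.0, 0.984, 0.177, 0.0]
wrist_force: [-0.1, -0.2, -2.4]
opening: 0.55
grasp_force: 61.9
```

apply_moves:
  moves:
    - {"jaw":0,"offset":[0,0,6],"rot":[0,0,0]}
    - {"jaw":0,"offset":[0,0,4],"rot":[0,0,0]}
    - {"jaw":0,"offset":[0,0,0],"rot":[0,0,0]}
    - {"jaw":0,"offset":[0,0,0],"rot":[0,0,0]}
    - {"jaw":0,"offset":[0,0,0],"rot":[0,0,0]}

```text
time_s: 5.85
eef_pos: [0.6172, 0.0964, 0.0139]
eef_rot: [0.0, 0.984, 0.176, 0.001]
wrist_force: [0.5, -0.4, -1.4]
opening: 0.551
grasp_force: 61.9
```

apply_moves:
  moves:
    - {"jaw":0,"offset":[0,0,3],"rot":[0,0,0]}
    - {"jaw":0,"offset":[0,0,2],"rot":[0,0,0]}
    - {"jaw":0,"offset":[0,0,1],"rot":[0,0,0]}
    - {"jaw":0,"offset":[0,0,0],"rot":[0,0,0]}
    - {"jaw":0,"offset":[0,0,0],"rot":[0,0,0]}

```text
time_s: 6.48
eef_pos: [0.6168, 0.0967, 0.0092]
eef_rot: [0.0, 0.984, 0.176, -0.0]
wrist_force: [-7.7, 0.1, 14.5]
opening: 0.544
grasp_force: 63.4
```

apply_moves:
  moves:
    - {"jaw":0.6,"offset":[0,0,-1],"rot":[0,0,0]}
    - {"jaw":0.8,"offset":[0,0,0],"rot":[0,0,0]}
    - {"jaw":1,"offset":[0,0,0],"rot":[0,0,0]}
    - {"jaw":1,"offset":[0,0,0],"rot":[0,0,0]}
    - {"jaw":1,"offset":[0,0,-20],"rot":[0,0,0]}

```text
time_s: 7.1
eef_pos: [0.615, 0.0967, 0.0271]
eef_rot: [-0.0, 0.984, 0.176, -0.002]
wrist_force: [0.5, 0.3, 0.5]
opening: 1.002
grasp_force: 0.0
```

apply_moves:
  moves:
    - {"jaw":1,"offset":[0,0,-50],"rot":[0,0,0]}
    - {"jaw":1,"offset":[0,0,-60],"rot":[0,0,0]}
    - {"jaw":1,"offset":[0,0,-60],"rot":[0,0,0]}
    - {"jaw":1,"offset":[-20,21,0],"rot":[0,0,0]}
    - {"jaw":1,"offset":[-40,42,0],"rot":[0,0,0]}

```text
time_s: 7.72
eef_pos: [0.5832, 0.0171, 0.2014]
eef_rot: [0.001, 0.984, 0.178, 0.002]
wrist_force: [0.6, -1.0, 1.0]
opening: 1.0
grasp_force: 0.0
```

```bash
python3 - <<'E'
from h import *
wl(["round_jade","tile"],"w2",dz=dict(round_jade=-.013))
go(447,-301,200,-27)
E
```

```text
round_jade [(0.81, [185.0, 112.0], (616.1, 94.4), (46.5, 46.0), -70.3, 45.8)]
tile [(0.86, [208.0, 90.0], (617.4, 95.7), (110.2, 109.4), -60.5, 3.8), (0.33, [444.0, 375.0], 'few', [0.432, -0.276, 0.045])]
pos [581.9  14.7 200. ] yaw 20.1 tilt [ 0.002 -0.001] shift [-2.351e+02  2.502e+02 -1.000e-01] az 47.1
```

apply_moves:
  moves:
    - {"jaw":1,"offset":[-40,42,0],"rot":[0,0,0]}
    - {"jaw":1,"offset":[-40,42,0],"rot":[0,0,0]}
    - {"jaw":1,"offset":[-40,42,0],"rot":[0,0,0]}
    - {"jaw":1,"offset":[-40,42,0],"rot":[0,0,0]}
    - {"jaw":1,"offset":[-40,42,0],"rot":[0,0,0]}

```text
time_s: 8.5
eef_pos: [0.4675, -0.2506, 0.1995]
eef_rot: [0.001, 0.984, 0.176, 0.001]
wrist_force: [0.9, -0.5, 0.0]
opening: 1.003
grasp_force: 0.0
```

apply_moves:
  moves:
    - {"jaw":1,"offset":[-30,32,0],"rot":[0,0,0]}
    - {"jaw":1,"offset":[-7,10,0],"rot":[0,0,5]}
    - {"jaw":1,"offset":[0,0,0],"rot":[0,0,10]}
    - {"jaw":1,"offset":[0,0,0],"rot":[0,0,10]}
    - {"jaw":1,"offset":[0,0,0],"rot":[0,0,10]}

```text
time_s: 9.12
eef_pos: [0.4482, -0.3014, 0.1993]
eef_rot: [0.0, 0.991, -0.131, 0.001]
wrist_force: [1.0, 0.3, 0.3]
opening: 1.003
grasp_force: 0.0
```

apply_moves:
  moves:
    - {"jaw":1,"offset":[0,0,0],"rot":[0,0,10]}
    - {"jaw":1,"offset":[0,0,0],"rot":[0,0,2]}
    - {"jaw":1,"offset":[0,0,0],"rot":[0,0,0]}
    - {"jaw":1,"offset":[0,0,0],"rot":[0,0,0]}
    - {"jaw":1,"offset":[0,0,0],"rot":[0,0,0]}

```text
time_s: 9.75
eef_pos: [0.4473, -0.3017, 0.1983]
eef_rot: [-0.0, 0.973, -0.231, 0.0]
wrist_force: [0.2, -0.4, -1.1]
opening: 1.002
grasp_force: 0.0
```

```bash
python3 - <<'E'
from h import *
wl(["tablet","square_stand"],"w3")
go(447,-301,20,-27)
E
```

```text
tablet [(0.66, [254.0, 170.0], (451.0, -303.2), (70.7, 29.3), -29.3, 62.6)]
square_stand [(0.95, [236.0, 166.0], (451.0, -298.9), (86.9, 86.2), 76.8, 16.7), (0.9, [337.0, 299.0], (264.1, -337.8), (88.3, 84.5), -24.3, 16.8), (0.79, [123.0, 218.0], (463.8, -155.1), (89.4, 87.1), 88.2, 18.0)]
pos [ 447.2 -301.8  198.2] yaw -26.7 tilt [-0.  0.] shift [ -0.5  -0.6 178.2] az 0.3
```

View pics/w3.png

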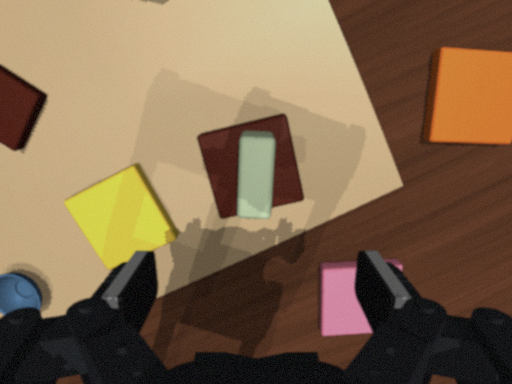

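Wrist view: the dark red-brown square stand at (250,165) carries the tablet at (256,174), while the yellow (122,217), pink (358,298) and orange (475,95) squares are plain look-alikes. The dark wood one is the real stand. Now I'll grasp the tablet.

apply_moves:
  moves:
    - {"jaw":1,"offset":[3,-1,40],"rot":[0,0,2]}
    - {"jaw":1,"offset":[0,0,50],"rot":[0,0,0]}
    - {"jaw":1,"offset":[0,0,40],"rot":[0,0,0]}
    - {"jaw":1,"offset":[0,0,30],"rot":[0,0,0]}
    - {"jaw":1,"offset":[0,0,15],"rot":[0,0,0]}

```text
time_s: 10.52
eef_pos: [0.4496, -0.3014, 0.0215]
eef_rot: [-0.001, 0.969, -0.248, -0.001]
wrist_force: [-0.4, -0.3, 1.1]
opening: 1.0
grasp_force: 0.0
```

apply_moves:
  moves:
    - {"jaw":0.7,"offset":[0,0,0],"rot":[0,0,0]}
    - {"jaw":0.5,"offset":[0,0,0],"rot":[0,0,0]}
    - {"jaw":0.3,"offset":[0,0,0],"rot":[0,0,0]}
    - {"jaw":0.2,"offset":[0,0,0],"rot":[0,0,0]}
    - {"jaw":0,"offset":[0,0,0],"rot":[0,0,0]}

```text
time_s: 11.15
eef_pos: [0.4513, -0.3032, 0.0248]
eef_rot: [0.001, 0.969, -0.248, 0.001]
wrist_force: [-0.3, -1.1, 6.6]
opening: 0.342
grasp_force: 60.2
```

apply_moves:
  moves:
    - {"jaw":0,"offset":[0,0,0],"rot":[0,0,0]}
    - {"jaw":0,"offset":[0,0,0],"rot":[0,0,0]}
    - {"jaw":0,"offset":[0,0,-8],"rot":[0,0,0]}
    - {"jaw":0,"offset":[0,0,-12],"rot":[0,0,0]}
    - {"jaw":0,"offset":[0,0,0],"rot":[0,0,0]}

```text
time_s: 11.78
eef_pos: [0.451, -0.3027, 0.0445]
eef_rot: [0.001, 0.969, -0.248, 0.001]
wrist_force: [-0.3, -0.4, -2.5]
opening: 0.345
grasp_force: 59.4
```

```bash
python3 - <<'E'
from h import *
v=wl(["tablet"],"w4",dz=dict(tablet=.02),tol=.008)
o=ctrl.get_obs(); print(o["opening"],o["grasp_force"])
go(643.5,-91.2,95,29.7)
E
```

```text
tablet [(0.95, [253.0, 265.0], (458.3, -307.5), (58.2, 28.8), -29.0, 82.3)]
0.3417368980671301 59.36720609664917
pos [ 450.4 -302.2   43.5] yaw -28.7 tilt [ 0. -0.] shift [  67.9 -277.8  -51.6] az -58.4
```

View pics/w4.png

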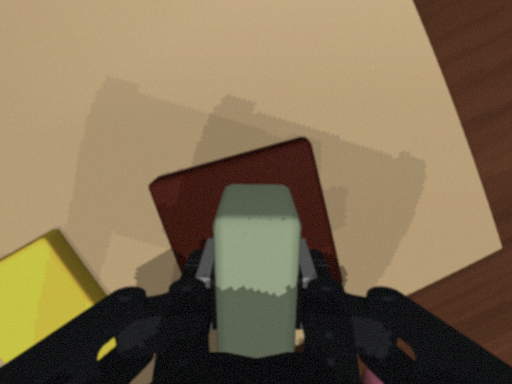

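Held view: the tablet sits square in the fingers at (257,270). It is about 2 mm ahead of the TCP along tool x.

apply_moves:
  moves:
    - {"jaw":0,"offset":[0,0,-25],"rot":[0,0,0]}
    - {"jaw":0,"offset":[0,0,-25],"rot":[0,0,0]}
    - {"jaw":0,"offset":[6,-25,0],"rot":[0,0,0]}
    - {"jaw":0,"offset":[10,-40,0],"rot":[0,0,0]}
    - {"jaw":0,"offset":[10,-40,0],"rot":[0,0,0]}

```text
time_s: 12.5
eef_pos: [0.5239, -0.2218, 0.0929]
eef_rot: [-0.0, 0.969, -0.249, -0.0]
wrist_force: [0.5, 0.4, -3.5]
opening: 0.342
grasp_force: 60.0
```

apply_moves:
  moves:
    - {"jaw":0,"offset":[10,-40,0],"rot":[0,0,0]}
    - {"jaw":0,"offset":[10,-40,0],"rot":[0,0,0]}
    - {"jaw":0,"offset":[10,-40,0],"rot":[0,0,0]}
    - {"jaw":0,"offset":[8,-35,0],"rot":[0,0,0]}
    - {"jaw":0,"offset":[4,-18,0],"rot":[0,0,-4]}

```text
time_s: 13.12
eef_pos: [0.6442, -0.0892, 0.0924]
eef_rot: [-0.0, 0.977, -0.213, -0.001]
wrist_force: [0.4, -0.5, -3.2]
opening: 0.342
grasp_force: 60.0
```

apply_moves:
  moves:
    - {"jaw":0,"offset":[0,0,0],"rot":[0,0,-9]}
    - {"jaw":0,"offset":[0,0,0],"rot":[0,0,-9]}
    - {"jaw":0,"offset":[0,0,0],"rot":[0,0,-9]}
    - {"jaw":0,"offset":[0,0,0],"rot":[0,0,-9]}
    - {"jaw":0,"offset":[0,0,0],"rot":[0,0,-9]}

```text
time_s: 13.75
eef_pos: [0.643, -0.0909, 0.0923]
eef_rot: [-0.0, 0.984, 0.179, -0.001]
wrist_force: [1.1, -0.5, -3.7]
opening: 0.343
grasp_force: 60.0
```

apply_moves:
  moves:
    - {"jaw":0,"offset":[0,0,0],"rot":[0,0,-9.4]}
    - {"jaw":0,"offset":[0,0,0],"rot":[0,0,0]}
    - {"jaw":0,"offset":[0,0,0],"rot":[0,0,0]}
    - {"jaw":0,"offset":[0,0,0],"rot":[0,0,0]}
    - {"jaw":0,"offset":[0,0,0],"rot":[0,0,0]}

```text
time_s: 14.38
eef_pos: [0.6436, -0.0911, 0.0932]
eef_rot: [-0.0, 0.967, 0.256, -0.0]
wrist_force: [0.1, -0.1, -2.7]
opening: 0.342
grasp_force: 59.9
```

```bash
python3 - <<'E'
from h import *
v=wl(["tablet"],"w5",dz=dict(tablet=.07),tol=.01)
go(643.5,-91.2,24,29.7)
E
```

```text
tablet [(0.87, [254.0, 265.0], (651.7, -87.8), (57.5, 28.1), 29.3, 130.9)]
pos [643.7 -91.1  93.3] yaw 29.6 tilt [ 0. -0.] shift [-0.2 -0.  69.3] az -0.1
```

View pics/w5.png

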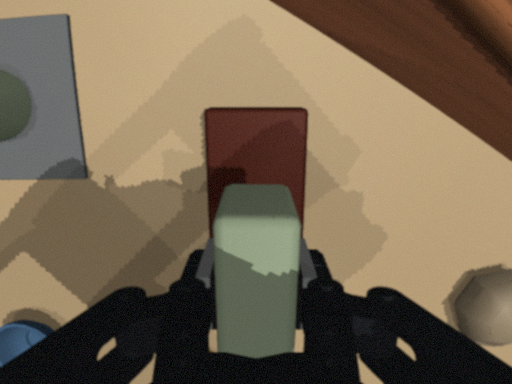

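The tablet at (257,270) lines up with the oblong stand (256,170). Lowering.

apply_moves:
  moves:
    - {"jaw":0,"offset":[-2,0,15],"rot":[0,0,0]}
    - {"jaw":0,"offset":[0,0,25],"rot":[0,0,0]}
    - {"jaw":0,"offset":[0,0,15],"rot":[0,0,0]}
    - {"jaw":0,"offset":[0,0,8],"rot":[0,0,0]}
    - {"jaw":0,"offset":[0,0,3],"rot":[0,0,0]}

```text
time_s: 15.1
eef_pos: [0.6418, -0.0921, 0.0268]
eef_rot: [-0.0, 0.967, 0.256, -0.0]
wrist_force: [-0.1, 0.0, -3.7]
opening: 0.345
grasp_force: 59.9
```

apply_moves:
  moves:
    - {"jaw":0,"offset":[0,0,2],"rot":[0,0,0]}
    - {"jaw":0,"offset":[0,0,1],"rot":[0,0,0]}
    - {"jaw":0,"offset":[0,0,0],"rot":[0,0,0]}
    - {"jaw":0,"offset":[0,0,0],"rot":[0,0,0]}
    - {"jaw":0,"offset":[0,0,0],"rot":[0,0,0]}

```text
time_s: 15.72
eef_pos: [0.6423, -0.0922, 0.0248]
eef_rot: [0.0, 0.967, 0.256, 0.0]
wrist_force: [-0.2, -0.7, 0.5]
opening: 0.346
grasp_force: 60.0
```

apply_moves:
  moves:
    - {"jaw":0.4,"offset":[0,0,0],"rot":[0,0,0]}
    - {"jaw":0.7,"offset":[0,0,0],"rot":[0,0,0]}
    - {"jaw":1,"offset":[0,0,0],"rot":[0,0,0]}
    - {"jaw":1,"offset":[0,0,0],"rot":[0,0,0]}
    - {"jaw":1,"offset":[0,0,-15],"rot":[0,0,0]}

```text
time_s: 16.35
eef_pos: [0.6407, -0.0917, 0.0384]
eef_rot: [-0.001, 0.967, 0.256, -0.001]
wrist_force: [0.6, 0.6, 0.6]
opening: 1.0
grasp_force: 0.0
```

apply_moves:
  moves:
    - {"jaw":1,"offset":[0,0,-40],"rot":[0,0,0]}
    - {"jaw":1,"offset":[0,0,-60],"rot":[0,0,0]}
    - {"jaw":1,"offset":[0,0,-60],"rot":[0,0,0]}
    - {"jaw":1,"offset":[0,0,0],"rot":[0,0,0]}
    - {"jaw":1,"offset":[0,0,0],"rot":[0,0,0]}

```text
time_s: 16.98
eef_pos: [0.6418, -0.092, 0.2]
eef_rot: [0.0, 0.967, 0.256, 0.0]
wrist_force: [0.3, -0.5, -0.4]
opening: 1.0
grasp_force: 0.0
```

```bash
python3 - <<'E'
from h import *
wl(["tablet","oblong_stand"],"w6")
go(441,281,200,-7.6)
E
```

```text
tablet [(0.74, [254.0, 176.0], (642.1, -93.3), (70.6, 28.9), 28.8, 62.4), (0.34, [96.0, 84.0], 'few', [0.63, 0.085, 0.004])]
oblong_stand [(0.79, [258.0, 138.0], (645.1, -90.5), (123.2, 65.2), 29.5, 16.6), (0.47, [59.0, 100.0], (623.9, 84.3), (47.3, 26.0), 34.3, 18.2)]
pos [640.7 -91.7 197.3] yaw 29.7 tilt [-0.003  0.001] shift [  10.9 -422.7   -1.6] az 37.3
```

View pics/w6.png

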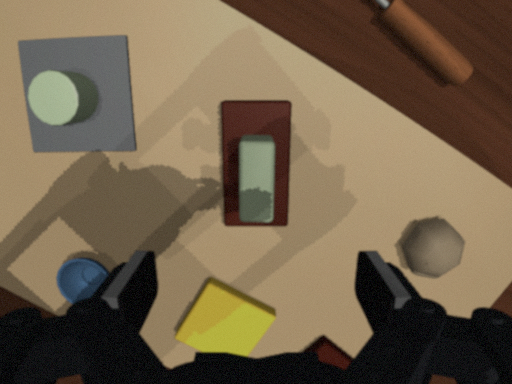

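The tablet stands at (256,180) on the oblong stand (256,163), aligned and about 2–4 mm short lengthwise. I'll check it from the top camera once the arm is clear.

apply_moves:
  moves:
    - {"jaw":1,"offset":[1,-30,0],"rot":[0,0,0]}
    - {"jaw":1,"offset":[1,-50,0],"rot":[0,0,0]}
    - {"jaw":1,"offset":[1,-56,0],"rot":[0,0,0]}
    - {"jaw":1,"offset":[1,-56,0],"rot":[0,0,0]}
    - {"jaw":1,"offset":[1,-56,0],"rot":[0,0,0]}

```text
time_s: 17.75
eef_pos: [0.5216, 0.1272, 0.1978]
eef_rot: [-0.0, 0.967, 0.256, -0.001]
wrist_force: [0.4, 1.0, -0.0]
opening: 1.0
grasp_force: 0.0
```

apply_moves:
  moves:
    - {"jaw":1,"offset":[2,-56,0],"rot":[0,0,0]}
    - {"jaw":1,"offset":[2,-56,0],"rot":[0,0,0]}
    - {"jaw":1,"offset":[2,-43,0],"rot":[0,0,0]}
    - {"jaw":1,"offset":[0,-20,0],"rot":[0,0,7]}
    - {"jaw":1,"offset":[0,0,0],"rot":[0,0,10]}

```text
time_s: 18.38
eef_pos: [0.4401, 0.2821, 0.1978]
eef_rot: [0.0, 0.994, 0.109, -0.002]
wrist_force: [0.9, -0.2, -0.1]
opening: 1.0
grasp_force: 0.0
```

apply_moves:
  moves:
    - {"jaw":1,"offset":[0,0,0],"rot":[0,0,10]}
    - {"jaw":1,"offset":[0,0,0],"rot":[0,0,10]}
    - {"jaw":1,"offset":[0,0,0],"rot":[0,0,0]}
    - {"jaw":1,"offset":[0,0,0],"rot":[0,0,0]}
    - {"jaw":1,"offset":[0,0,0],"rot":[0,0,0]}

```text
time_s: 19.0
eef_pos: [0.442, 0.2808, 0.199]
eef_rot: [0.0, 0.998, -0.063, -0.0]
wrist_force: [-0.6, -0.5, -0.4]
opening: 1.0
grasp_force: 0.0
```

```bash
python3 - <<'E'
from h import *
wl(["seal","round_stand"],"w7")
go(441,281,30,-7.6)
v=look("top")
for n in("tablet","oblong_stand","square_stand","round_jade","tile"): print(n,find(v,"top",n,Z[n]-.013*(n=="round_jade"),.008))
E
```

```text
seal [(0.63, [253.0, 178.0], (445.5, 281.7), (39.6, 38.9), 82.7, 74.6)]
round_stand [(0.57, [248.0, 147.0], (440.5, 284.5), (93.5, 91.8), -5.4, 16.6)]
pos [442.1 280.8 199.3] yaw -7.3 tilt [-0.  0.] shift [ -1.1  -0.  169.3] az 0.3
tablet [(0.77, [253.0, 127.0], (637.6, -94.1), (70.0, 30.4), 29.1, 63.8)]
oblong_stand [(0.67, [249.0, 130.0], (643.0, -91.2), (126.5, 65.6), 28.8, 18.1)]
square_stand [(0.87, [325.0, 242.0], (259.6, -335.3), (89.4, 88.8), 66.3, 18.0), (0.86, [271.0, 185.0], (462.3, -152.3), (86.5, 84.9), 0.5, 19.1), (0.76, [310.0, 185.0], (449.5, -297.3), (87.0, 86.0), -13.4, 18.6), (0.58, [378.0, 198.0], (414.1, -520.3), (90.7, 89.5), 63.3, 18.4)]
round_jade [(0.54, [196.0, 141.0], (631.8, 87.2), (38.8, 9.4), 63.3, 45.1), (0.51, [194.0, 137.0], (611.7, 94.0), (44.5, 42.4), -89.5, 46.6), (0.34, [149.0, 190.0], 'few', [0.422, 0.26, 0.018])]
tile [(0.58, [197.0, 145.0], (616.8, 94.9), (113.2, 112.1), -61.6, 5.4)]
```

View pics/w7.png

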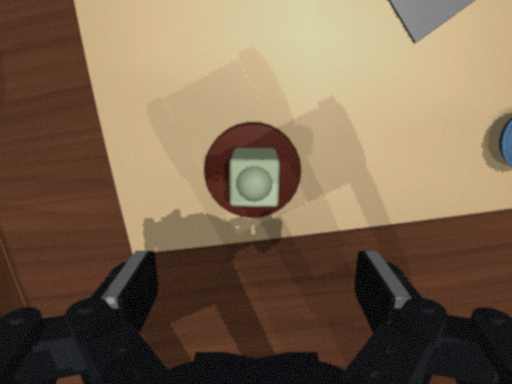

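Wrist view: the seal is at (254,183) on the round stand (252,170), square to the tool. Grasping it.

apply_moves:
  moves:
    - {"jaw":1,"offset":[3.5,0,40],"rot":[0,0,0]}
    - {"jaw":1,"offset":[0,0,50],"rot":[0,0,0]}
    - {"jaw":1,"offset":[0,0,40],"rot":[0,0,0]}
    - {"jaw":1,"offset":[0,0,28],"rot":[0,0,0]}
    - {"jaw":1,"offset":[0,0,14],"rot":[0,0,0]}

```text
time_s: 20.08
eef_pos: [0.4446, 0.2801, 0.0257]
eef_rot: [0.0, 0.998, -0.064, -0.001]
wrist_force: [-0.3, -0.8, -0.3]
opening: 1.0
grasp_force: 0.0
```

apply_moves:
  moves:
    - {"jaw":0.7,"offset":[0,0,0],"rot":[0,0,0]}
    - {"jaw":0.5,"offset":[0,0,0],"rot":[0,0,0]}
    - {"jaw":0.3,"offset":[0,0,0],"rot":[0,0,0]}
    - {"jaw":0.2,"offset":[0,0,0],"rot":[0,0,0]}
    - {"jaw":0,"offset":[0,0,0],"rot":[0,0,0]}

```text
time_s: 20.7
eef_pos: [0.4469, 0.2811, 0.029]
eef_rot: [-0.001, 0.998, -0.064, 0.001]
wrist_force: [-1.9, 0.6, 7.8]
opening: 0.459
grasp_force: 61.4
```

apply_moves:
  moves:
    - {"jaw":0,"offset":[0,0,0],"rot":[0,0,0]}
    - {"jaw":0,"offset":[0,0,-8],"rot":[0,0,0]}
    - {"jaw":0,"offset":[0,0,-22],"rot":[0,0,0]}
    - {"jaw":0,"offset":[0,0,-40],"rot":[0,0,0]}
    - {"jaw":0,"offset":[0,0,0],"rot":[0,0,0]}

```text
time_s: 21.32
eef_pos: [0.4477, 0.2812, 0.1005]
eef_rot: [-0.001, 0.998, -0.064, 0.003]
wrist_force: [0.8, 0.2, -3.0]
opening: 0.463
grasp_force: 61.1
```

```bash
python3 - <<'E'
from h import *
go(451,-299,97,-13.4)
E
```

```text
pos [447.7 281.2 100.5] yaw -7.3 tilt [0.006 0.002] shift [ 77.2 575.1   2.3] az 6.1
```

apply_moves:
  moves:
    - {"jaw":0,"offset":[2,18,0],"rot":[0,0,0]}
    - {"jaw":0,"offset":[5,36,0],"rot":[0,0,0]}
    - {"jaw":0,"offset":[6,45,0],"rot":[0,0,0]}
    - {"jaw":0,"offset":[6,45,0],"rot":[0,0,0]}
    - {"jaw":0,"offset":[6,45,0],"rot":[0,0,0]}

```text
time_s: 21.95
eef_pos: [0.4442, 0.0878, 0.0956]
eef_rot: [0.0, 0.998, -0.064, -0.002]
wrist_force: [1.6, -0.8, -2.2]
opening: 0.462
grasp_force: 61.1
```

apply_moves:
  moves:
    - {"jaw":0,"offset":[6,45,0],"rot":[0,0,0]}
    - {"jaw":0,"offset":[6,45,0],"rot":[0,0,0]}
    - {"jaw":0,"offset":[6,45,0],"rot":[0,0,0]}
    - {"jaw":0,"offset":[6,45,0],"rot":[0,0,0]}
    - {"jaw":0,"offset":[6,45,0],"rot":[0,0,0]}

```text
time_s: 22.58
eef_pos: [0.4451, -0.1385, 0.0956]
eef_rot: [-0.001, 0.998, -0.064, -0.002]
wrist_force: [0.3, 0.6, -3.8]
opening: 0.461
grasp_force: 61.2
```

apply_moves:
  moves:
    - {"jaw":0,"offset":[6,45,0],"rot":[0,0,0]}
    - {"jaw":0,"offset":[6,45,0],"rot":[0,0,0]}
    - {"jaw":0,"offset":[6,45,0],"rot":[0,0,0]}
    - {"jaw":0,"offset":[4,26,0],"rot":[0,0,3]}
    - {"jaw":0,"offset":[0,0,0],"rot":[0,0,3]}

```text
time_s: 23.2
eef_pos: [0.4472, -0.3012, 0.096]
eef_rot: [-0.001, 0.993, -0.119, -0.001]
wrist_force: [1.0, 0.6, -3.1]
opening: 0.459
grasp_force: 61.3
```

apply_moves:
  moves:
    - {"jaw":0,"offset":[0,0,0],"rot":[0,0,0]}
    - {"jaw":0,"offset":[0,0,0],"rot":[0,0,0]}
    - {"jaw":0,"offset":[0,0,0],"rot":[0,0,0]}
    - {"jaw":0,"offset":[0,0,0],"rot":[0,0,0]}
    - {"jaw":0,"offset":[0,0,0],"rot":[0,0,0]}

```text
time_s: 23.82
eef_pos: [0.4486, -0.2995, 0.0974]
eef_rot: [0.0, 0.993, -0.116, 0.0]
wrist_force: [0.3, -0.4, -2.8]
opening: 0.463
grasp_force: 61.3
```

```bash
python3 - <<'E'
from h import *
v=wl(["seal","square_stand"],"w8",dz=dict(seal=.07),tol=.012)
go(451,-298,28,-13.4)
print(ctrl.get_obs()["q"])
E
```

```text
seal [(0.92, [255.0, 289.0], (454.5, -301.6), (38.1, 36.4), 75.9, 143.6)]
square_stand [(0.76, [254.0, 181.0], (458.7, -300.9), (86.0, 74.2), 76.9, 16.7), (0.62, [369.0, 373.0], (279.5, -360.5), (41.8, 17.8), 22.8, 16.8), (0.58, [503.0, 194.0], (419.5, -468.7), (54.9, 20.4), -0.8, 14.5), (0.57, [61.0, 224.0], (464.1, -157.2), (93.4, 87.9), 88.9, 17.9)]
pos [ 448.6 -299.6   97.3] yaw -13.3 tilt [ 0. -0.] shift [ 2.  -2.2 69.3] az 0.1
[-8.09033138e-01  2.64711192e-01  1.80219419e+00 -3.07282114e-05
  1.07462972e+00  9.94270872e-01]
```

View pics/w8.png

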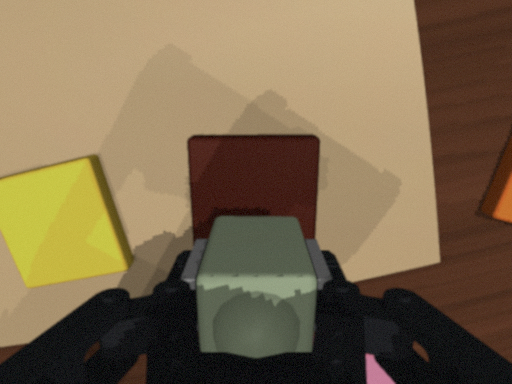

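The held seal at (256,285) is parallel to the dark square stand (254,185). The yellow look-alike is off at (60,222). Lowering onto the dark stand.

apply_moves:
  moves:
    - {"jaw":0,"offset":[3,-2,10],"rot":[0,0,0]}
    - {"jaw":0,"offset":[0,0,22],"rot":[0,0,0]}
    - {"jaw":0,"offset":[0,0,20],"rot":[0,0,0]}
    - {"jaw":0,"offset":[0,0,10],"rot":[0,0,0]}
    - {"jaw":0,"offset":[0,0,4],"rot":[0,0,0]}

```text
time_s: 24.6
eef_pos: [0.4517, -0.2981, 0.0305]
eef_rot: [-0.0, 0.993, -0.116, -0.0]
wrist_force: [-0.5, -0.1, -2.4]
opening: 0.46
grasp_force: 61.4
```

apply_moves:
  moves:
    - {"jaw":0,"offset":[0,0,2],"rot":[0,0,0]}
    - {"jaw":0,"offset":[0,0,1.5],"rot":[0,0,0]}
    - {"jaw":0,"offset":[0,0,0],"rot":[0,0,0]}
    - {"jaw":0,"offset":[0,0,0],"rot":[0,0,0]}
    - {"jaw":0,"offset":[0,0,0],"rot":[0,0,0]}

```text
time_s: 25.22
eef_pos: [0.4524, -0.2988, 0.029]
eef_rot: [0.0, 0.993, -0.116, 0.0]
wrist_force: [-3.1, 2.4, 5.9]
opening: 0.461
grasp_force: 62.2
```

Touching with a light load. Releasing, rising and checking.

apply_moves:
  moves:
    - {"jaw":0.5,"offset":[0,0,-0.5],"rot":[0,0,0]}
    - {"jaw":0.7,"offset":[0,0,0],"rot":[0,0,0]}
    - {"jaw":1,"offset":[0,0,0],"rot":[0,0,0]}
    - {"jaw":1,"offset":[0,0,0],"rot":[0,0,0]}
    - {"jaw":1,"offset":[0,0,-15],"rot":[0,0,0]}

```text
time_s: 25.85
eef_pos: [0.4511, -0.2976, 0.0427]
eef_rot: [-0.001, 0.993, -0.116, -0.001]
wrist_force: [0.1, 0.6, 0.2]
opening: 1.001
grasp_force: 0.0
```

apply_moves:
  moves:
    - {"jaw":1,"offset":[0,0,-40],"rot":[0,0,0]}
    - {"jaw":1,"offset":[0,0,-60],"rot":[0,0,0]}
    - {"jaw":1,"offset":[0,0,-55],"rot":[0,0,0]}
    - {"jaw":1,"offset":[0,0,0],"rot":[0,0,0]}
    - {"jaw":1,"offset":[0,0,0],"rot":[0,0,0]}

```text
time_s: 26.48
eef_pos: [0.4518, -0.2982, 0.1986]
eef_rot: [0.0, 0.993, -0.116, 0.0]
wrist_force: [-1.2, 0.2, -0.6]
opening: 0.997
grasp_force: 0.0
```

```bash
python3 - <<'E'
from h import *
wl(["seal","square_stand"],"w9")
go(616,95,200,20)
E
```

```text
seal [(0.6, [256.0, 182.0], (451.1, -299.0), (39.4, 39.2), 76.6, 74.6)]
square_stand [(0.88, [474.0, 153.0], (417.6, -521.1), (88.9, 87.3), 62.7, 16.5), (0.83, [253.0, 155.0], (450.9, -298.5), (87.0, 86.2), 76.7, 16.7), (0.81, [320.0, 318.0], (264.2, -338.9), (89.5, 87.6), -23.3, 16.8), (0.6, [114.0, 191.0], (463.8, -154.5), (88.8, 87.7), 88.8, 18.0)]
pos [ 451.1 -297.6  196.6] yaw -13.3 tilt [-0.002  0.002] shift [  69.9 -420.1   -2.8] az -33.3
```

View pics/w9.png

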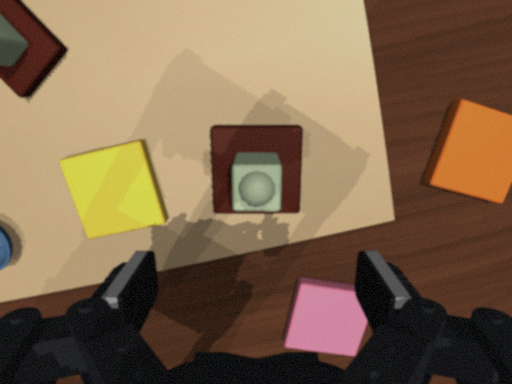

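The seal stands at (256,182), centred on the dark square stand to within 0.5 mm and square to it. Next I'll nudge the tablet about 4 mm lengthwise.

apply_moves:
  moves:
    - {"jaw":1,"offset":[20,-35,0],"rot":[0,0,0]}
    - {"jaw":1,"offset":[27,-47,0],"rot":[0,0,0]}
    - {"jaw":1,"offset":[27,-47,0],"rot":[0,0,0]}
    - {"jaw":1,"offset":[27,-47,0],"rot":[0,0,0]}
    - {"jaw":1,"offset":[27,-47,0],"rot":[0,0,0]}

```text
time_s: 27.25
eef_pos: [0.6282, -0.1093, 0.1964]
eef_rot: [-0.0, 0.993, -0.116, -0.001]
wrist_force: [0.4, -1.2, 0.6]
opening: 0.994
grasp_force: 0.0
```

apply_moves:
  moves:
    - {"jaw":1,"offset":[10,-20,0],"rot":[0,0,-4]}
    - {"jaw":1,"offset":[0,0,0],"rot":[0,0,-10]}
    - {"jaw":1,"offset":[0,0,0],"rot":[0,0,-10]}
    - {"jaw":1,"offset":[0,0,0],"rot":[0,0,-10]}
    - {"jaw":1,"offset":[0,0,0],"rot":[0,0,-8.5]}

```text
time_s: 27.88
eef_pos: [0.6412, -0.0944, 0.1969]
eef_rot: [-0.001, 0.967, 0.255, -0.001]
wrist_force: [0.5, -0.5, -0.9]
opening: 1.002
grasp_force: 0.0
```

apply_moves:
  moves:
    - {"jaw":1,"offset":[0,0,0],"rot":[0,0,0]}
    - {"jaw":1,"offset":[0,0,0],"rot":[0,0,0]}
    - {"jaw":1,"offset":[0,0,0],"rot":[0,0,0]}
    - {"jaw":1,"offset":[0,0,0],"rot":[0,0,0]}
    - {"jaw":1,"offset":[0,0,0],"rot":[0,0,0]}

```text
time_s: 28.5
eef_pos: [0.6423, -0.0938, 0.1983]
eef_rot: [0.0, 0.968, 0.252, 0.0]
wrist_force: [-0.4, 0.7, 0.2]
opening: 1.0
grasp_force: 0.0
```

```bash
python3 - <<'E'
from h import *
wl(["tablet","oblong_stand"],"w10")
go(642.5,-92.5,24,29)
E
```

```text
tablet [(0.93, [254.0, 174.0], (641.9, -93.1), (69.9, 29.4), 29.1, 62.5)]
oblong_stand [(0.81, [257.0, 136.0], (644.7, -90.8), (123.8, 65.2), 29.4, 16.6), (0.6, [437.0, 248.0], (659.7, -295.3), (66.6, 56.8), 5.3, 18.9)]
pos [642.3 -93.8 198.3] yaw 29.2 tilt [ 0. -0.] shift [  0.8  -1.  174.3] az 0.2
```

apply_moves:
  moves:
    - {"jaw":1,"offset":[0,-1,40],"rot":[0,0,0]}
    - {"jaw":1,"offset":[0,0,50],"rot":[0,0,0]}
    - {"jaw":1,"offset":[0,0,40],"rot":[0,0,0]}
    - {"jaw":1,"offset":[0,0,28],"rot":[0,0,0]}
    - {"jaw":1,"offset":[0,0,16],"rot":[0,0,0]}

```text
time_s: 29.28
eef_pos: [0.6408, -0.0926, 0.0224]
eef_rot: [-0.001, 0.968, 0.252, -0.001]
wrist_force: [0.8, 0.3, -0.1]
opening: 1.003
grasp_force: 0.0
```

apply_moves:
  moves:
    - {"jaw":0.7,"offset":[0,0,0],"rot":[0,0,0]}
    - {"jaw":0.5,"offset":[0,0,0],"rot":[0,0,0]}
    - {"jaw":0.3,"offset":[0,0,0],"rot":[0,0,0]}
    - {"jaw":0.2,"offset":[0,0,0],"rot":[0,0,0]}
    - {"jaw":0,"offset":[0,0,0],"rot":[0,0,0]}

```text
time_s: 29.9
eef_pos: [0.643, -0.0932, 0.0261]
eef_rot: [0.001, 0.968, 0.252, 0.001]
wrist_force: [-0.5, 0.5, 7.0]
opening: 0.346
grasp_force: 60.7
```

apply_moves:
  moves:
    - {"jaw":0,"offset":[0,0,0],"rot":[0,0,0]}
    - {"jaw":0,"offset":[0,0,-8],"rot":[0,0,0]}
    - {"jaw":0,"offset":[3.5,0,0],"rot":[0,0,0]}
    - {"jaw":0,"offset":[0,0,0],"rot":[0,0,0]}
    - {"jaw":0,"offset":[0,0,4],"rot":[0,0,0]}

```text
time_s: 30.52
eef_pos: [0.6447, -0.0911, 0.028]
eef_rot: [-0.0, 0.968, 0.252, -0.0]
wrist_force: [0.2, -0.1, -2.8]
opening: 0.345
grasp_force: 59.7
```

apply_moves:
  moves:
    - {"jaw":0,"offset":[0,0,2],"rot":[0,0,0]}
    - {"jaw":0,"offset":[0,0,2],"rot":[0,0,0]}
    - {"jaw":0,"offset":[0,0,0],"rot":[0,0,0]}
    - {"jaw":0,"offset":[0,0,0],"rot":[0,0,0]}
    - {"jaw":0,"offset":[0,0,0],"rot":[0,0,0]}

```text
time_s: 31.15
eef_pos: [0.6443, -0.0911, 0.0261]
eef_rot: [-0.0, 0.968, 0.252, -0.001]
wrist_force: [-9.8, 1.3, 12.5]
opening: 0.344
grasp_force: 61.8
```

apply_moves:
  moves:
    - {"jaw":0,"offset":[0,0,-1],"rot":[0,0,0]}
    - {"jaw":0.4,"offset":[0,0,0],"rot":[0,0,0]}
    - {"jaw":0.7,"offset":[0,0,0],"rot":[0,0,0]}
    - {"jaw":1,"offset":[0,0,0],"rot":[0,0,0]}
    - {"jaw":1,"offset":[0,0,0],"rot":[0,0,0]}

```text
time_s: 31.78
eef_pos: [0.6449, -0.0912, 0.0252]
eef_rot: [0.0, 0.968, 0.252, 0.0]
wrist_force: [-0.6, 0.3, 0.7]
opening: 0.995
grasp_force: 0.0
```

apply_moves:
  moves:
    - {"jaw":1,"offset":[0,0,-15],"rot":[0,0,0]}
    - {"jaw":1,"offset":[0,0,-40],"rot":[0,0,0]}
    - {"jaw":1,"offset":[0,0,-60],"rot":[0,0,0]}
    - {"jaw":1,"offset":[0,0,-60],"rot":[0,0,0]}
    - {"jaw":1,"offset":[0,0,0],"rot":[0,0,0]}

```text
time_s: 32.4
eef_pos: [0.6487, -0.0924, 0.209]
eef_rot: [0.004, 0.968, 0.252, 0.006]
wrist_force: [0.2, -0.1, -1.1]
opening: 1.001
grasp_force: 0.0
```

```bash
python3 - <<'E'
from h import *
wl(["tablet","oblong_stand"],"w11")
go(617,96,200,29)
E
```

```text
tablet [(0.57, [249.0, 178.0], (644.3, -91.8), (70.1, 29.3), 29.4, 62.5)]
oblong_stand [(0.88, [249.0, 140.0], (644.9, -90.7), (123.7, 65.2), 29.5, 16.6), (0.19, [424.0, 250.0], (660.1, -296.4), (66.7, 55.0), 3.0, 18.7)]
pos [644.4 -91.  200.2] yaw 29.2 tilt [-0.  0.] shift [  67.3 -176.6    0.2] az 0.2
```

The tablet is now centred within about 1 mm. Next, the round piece on the tile.

apply_moves:
  moves:
    - {"jaw":1,"offset":[13,-35,0],"rot":[0,0,0]}
    - {"jaw":1,"offset":[18,-47,0],"rot":[0,0,0]}
    - {"jaw":1,"offset":[18,-47,0],"rot":[0,0,0]}
    - {"jaw":1,"offset":[18,-47,0],"rot":[0,0,0]}
    - {"jaw":1,"offset":[0,0,0],"rot":[0,0,0]}

```text
time_s: 33.17
eef_pos: [0.6154, 0.0987, 0.198]
eef_rot: [-0.001, 0.967, 0.254, -0.002]
wrist_force: [0.5, 0.1, -0.3]
opening: 1.0
grasp_force: 0.0
```

apply_moves:
  moves:
    - {"jaw":1,"offset":[0,0,0],"rot":[0,0,0]}
    - {"jaw":1,"offset":[0,0,0],"rot":[0,0,0]}
    - {"jaw":1,"offset":[0,0,0],"rot":[0,0,0]}
    - {"jaw":1,"offset":[0,0,0],"rot":[0,0,0]}
    - {"jaw":1,"offset":[0,0,0],"rot":[0,0,0]}

```text
time_s: 33.8
eef_pos: [0.6176, 0.0947, 0.2004]
eef_rot: [0.0, 0.968, 0.252, 0.0]
wrist_force: [0.2, 0.5, -0.1]
opening: 0.998
grasp_force: 0.0
```

```bash
python3 - <<'E'
from h import *
wl(["round_jade","tile"],"w12",dz=dict(round_jade=-.013))
go(616.5,95,8,29)
E
```

```text
round_jade [(0.6, [252.0, 176.0], (617.1, 96.4), (46.6, 46.2), 29.1, 45.6)]
tile [(0.86, [256.0, 143.0], (617.7, 95.7), (109.2, 108.9), -60.2, 3.7)]
pos [617.5  95.  200.3] yaw 29.2 tilt [0. 0.] shift [ -0.9  -0.5 192.3] az 0.2
```

apply_moves:
  moves:
    - {"jaw":1,"offset":[0,-1,45],"rot":[0,0,0]}
    - {"jaw":1,"offset":[0,0,55],"rot":[0,0,0]}
    - {"jaw":1,"offset":[0,0,45],"rot":[0,0,0]}
    - {"jaw":1,"offset":[0,0,30],"rot":[0,0,0]}
    - {"jaw":1,"offset":[0,0,15],"rot":[0,0,0]}

```text
time_s: 34.58
eef_pos: [0.6158, 0.0961, 0.0083]
eef_rot: [-0.0, 0.968, 0.252, -0.001]
wrist_force: [-1.1, 0.7, 0.3]
opening: 1.001
grasp_force: 0.0
```

apply_moves:
  moves:
    - {"jaw":0.7,"offset":[0,0,0],"rot":[0,0,0]}
    - {"jaw":0.5,"offset":[0,0,0],"rot":[0,0,0]}
    - {"jaw":0.4,"offset":[0,0,0],"rot":[0,0,0]}
    - {"jaw":0.2,"offset":[0,0,0],"rot":[0,0,0]}
    - {"jaw":0,"offset":[0,0,0],"rot":[0,0,0]}

```text
time_s: 35.2
eef_pos: [0.6187, 0.0961, 0.0124]
eef_rot: [0.0, 0.968, 0.252, 0.002]
wrist_force: [-0.9, 0.1, 7.3]
opening: 0.546
grasp_force: 62.0
```

apply_moves:
  moves:
    - {"jaw":0,"offset":[0,0,0],"rot":[0,0,0]}
    - {"jaw":0,"offset":[0,0,-8],"rot":[0,0,0]}
    - {"jaw":0,"offset":[0,0,-22],"rot":[0,0,0]}
    - {"jaw":0,"offset":[0,0,-40],"rot":[0,0,0]}
    - {"jaw":0,"offset":[0,0,0],"rot":[0,0,0]}

```text
time_s: 35.83
eef_pos: [0.6204, 0.0959, 0.0856]
eef_rot: [0.001, 0.968, 0.252, 0.004]
wrist_force: [-0.1, 0.4, -1.5]
opening: 0.547
grasp_force: 61.9
```

```bash
python3 - <<'E'
from h import *
go(440.5,284,80,29)
E
```

```text
pos [620.4  95.9  85.6] yaw 29.2 tilt [ 0.009 -0.   ] shift [ -65.4 -252.     4. ] az 0.2
```

apply_moves:
  moves:
    - {"jaw":0,"offset":[-5,-20,0],"rot":[0,0,0]}
    - {"jaw":0,"offset":[-9,-36,0],"rot":[0,0,0]}
    - {"jaw":0,"offset":[-11,-44,0],"rot":[0,0,0]}
    - {"jaw":0,"offset":[-11,-44,0],"rot":[0,0,0]}
    - {"jaw":0,"offset":[-11,-44,0],"rot":[0,0,0]}

```text
time_s: 36.45
eef_pos: [0.481, 0.2384, 0.0789]
eef_rot: [-0.0, 0.968, 0.252, -0.002]
wrist_force: [0.6, 0.5, -2.1]
opening: 0.547
grasp_force: 62.0
```

apply_moves:
  moves:
    - {"jaw":0,"offset":[-10,-40,0],"rot":[0,0,0]}
    - {"jaw":0,"offset":[-6,-22,0],"rot":[0,0,0]}
    - {"jaw":0,"offset":[0,0,0],"rot":[0,0,0]}
    - {"jaw":0,"offset":[0,0,0],"rot":[0,0,0]}
    - {"jaw":0,"offset":[0,0,0],"rot":[0,0,0]}

```text
time_s: 37.08
eef_pos: [0.4406, 0.2829, 0.0801]
eef_rot: [0.0, 0.968, 0.251, -0.0]
wrist_force: [0.3, 0.1, -2.4]
opening: 0.544
grasp_force: 62.0
```

```bash
python3 - <<'E'
from h import *
v=wl(["round_stand"],"w13")
go(440.5,284.3,25,29)
E
```

```text
round_stand [(0.78, [248.0, 183.0], (449.5, 289.1), (93.0, 74.3), -62.1, 16.6)]
pos [440.7 283.   80.2] yaw 29.1 tilt [-0. -0.] shift [ 0.5 -1.2 55.2] az 0.1
```

View pics/w13.png

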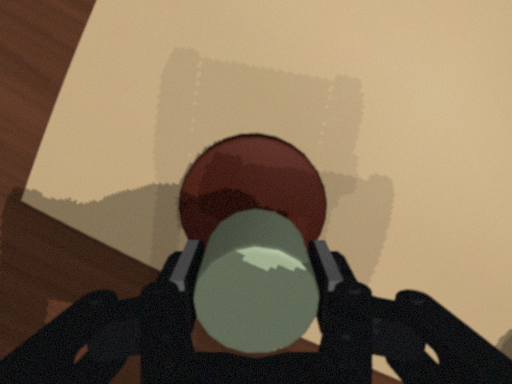

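The held round jade at (256,290) is over the round stand (252,200). Lowering with about a 1 mm correction.

apply_moves:
  moves:
    - {"jaw":0,"offset":[1,-1,10],"rot":[0,0,0]}
    - {"jaw":0,"offset":[0,0,20],"rot":[0,0,0]}
    - {"jaw":0,"offset":[0,0,14],"rot":[0,0,0]}
    - {"jaw":0,"offset":[0,0,7],"rot":[0,0,0]}
    - {"jaw":0,"offset":[0,0,3],"rot":[0,0,0]}

```text
time_s: 37.8
eef_pos: [0.4404, 0.2848, 0.0258]
eef_rot: [0.0, 0.968, 0.252, -0.0]
wrist_force: [0.5, -0.6, -1.8]
opening: 0.543
grasp_force: 62.0
```

apply_moves:
  moves:
    - {"jaw":0,"offset":[0,0,1.5],"rot":[0,0,0]}
    - {"jaw":0,"offset":[0,0,1.5],"rot":[0,0,0]}
    - {"jaw":0,"offset":[0,0,0],"rot":[0,0,0]}
    - {"jaw":0,"offset":[0,0,0],"rot":[0,0,0]}
    - {"jaw":0,"offset":[0,0,0],"rot":[0,0,0]}

```text
time_s: 38.42
eef_pos: [0.4406, 0.2849, 0.0254]
eef_rot: [0.0, 0.968, 0.252, -0.0]
wrist_force: [-7.6, -4.5, 16.5]
opening: 0.546
grasp_force: 64.0
```

apply_moves:
  moves:
    - {"jaw":0,"offset":[0,0,-1.5],"rot":[0,0,0]}
    - {"jaw":0.6,"offset":[0,0,0],"rot":[0,0,0]}
    - {"jaw":0.8,"offset":[0,0,0],"rot":[0,0,0]}
    - {"jaw":1,"offset":[0,0,0],"rot":[0,0,0]}
    - {"jaw":1,"offset":[0,0,0],"rot":[0,0,0]}

```text
time_s: 39.05
eef_pos: [0.4406, 0.2849, 0.0247]
eef_rot: [0.0, 0.968, 0.252, -0.0]
wrist_force: [-1.2, -0.1, 0.6]
opening: 0.997
grasp_force: 0.0
```

apply_moves:
  moves:
    - {"jaw":1,"offset":[0,0,-15],"rot":[0,0,0]}
    - {"jaw":1,"offset":[0,0,-40],"rot":[0,0,0]}
    - {"jaw":1,"offset":[0,0,-60],"rot":[0,0,0]}
    - {"jaw":1,"offset":[0,0,-60],"rot":[0,0,0]}
    - {"jaw":1,"offset":[0,0,0],"rot":[0,0,0]}

```text
time_s: 39.67
eef_pos: [0.4441, 0.2864, 0.2069]
eef_rot: [-0.001, 0.968, 0.252, 0.006]
wrist_force: [-0.3, 0.9, -0.6]
opening: 0.999
grasp_force: 0.0
```

apply_moves:
  moves:
    - {"jaw":1,"offset":[0,0,0],"rot":[0,0,0]}
    - {"jaw":1,"offset":[0,0,0],"rot":[0,0,0]}
    - {"jaw":1,"offset":[0,0,0],"rot":[0,0,0]}
    - {"jaw":1,"offset":[0,0,0],"rot":[0,0,0]}
    - {"jaw":1,"offset":[0,0,0],"rot":[0,0,0]}

```text
time_s: 40.3
eef_pos: [0.4404, 0.2849, 0.1994]
eef_rot: [0.0, 0.968, 0.252, -0.0]
wrist_force: [-0.5, 0.6, 0.4]
opening: 1.002
grasp_force: 0.0
```

```bash
python3 - <<'E'
from h import *
wl(["round_jade","round_stand"],"w14")
v=look("scene"); cv2.imwrite("pics/scene1.png",cv2.resize(v[0][...,::-1],(768,576)))
v=look("top")
for n,z in dict(dish=.026,rough_dark=.03,rough_light=.03).items(): print(n,find(v,"top",n,z,.02))
E
```

```text
round_jade [(0.95, [256.0, 179.0], (440.8, 284.5), (46.4, 46.3), -14.0, 58.6)]
round_stand [(0.8, [253.0, 145.0], (440.2, 285.2), (93.0, 92.0), -60.9, 16.6)]
dish [(0.71, [223.0, 187.0], (440.2, 8.2), (62.3, 58.1), -43.9, 17.7), (0.24, [250.0, 136.0], (639.6, -92.4), (129.2, 69.3), 28.8, 18.3)]
rough_dark [(0.66, [135.0, 122.0], (652.9, 319.1), (73.1, 69.5), -86.4, 34.6)]
rough_light [(0.48, [311.0, 126.0], (655.1, -299.1), (61.6, 55.6), -0.8, 32.0)]
```

View pics/scene1.png

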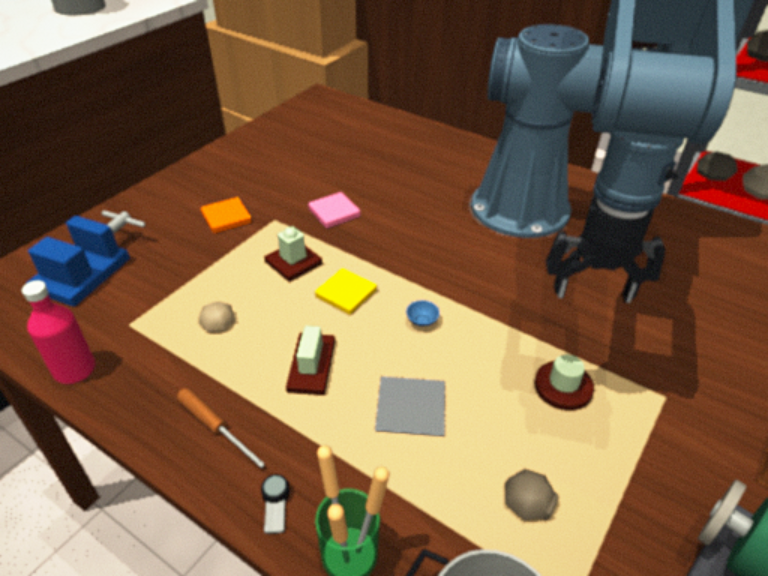

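The scene view shows the seal on the square stand (292,250), the tablet on the oblong stand (311,355) and the round jade on the round stand (566,378). The tile (411,405) is empty, and the dish and both rough stones haven't moved.

```bash
python3 -c "
from bench import ctrl
print(ctrl.hand_in())"
```

```text
the job is handed in; nothing more can be done
None
```

The job is handed in: each jade piece stands upright on the stand of its own shape, centred to about 1 mm and in line with it by the wrist camera, and the dish and both rough stones were left where they were.

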